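# Open the touch-latch cupboard on the porch rack

### The job

The low plywood cupboard on the mesh shelf has two handleless touch-latch doors. With the fingers only, not gripping anything, press the wide door in near its free edge and let go so that its spring pops it ajar, then put the fingers behind that edge and push the door wide open, standing about square to the front of the cupboard or wider. Leave the narrow door shut and everything else on the shelf where it stands.

Things in the scene. Friction and masses are not known exactly. Their poses are not given: they have to be found in the camera images.
- cabinet: low plywood cupboard with pale laminate doors, fixed; 300 mm wide (its y), 170 deep (x), 200 high; origin under its middle. Front faces its own -x: shut, the doors' outer faces lie at x = -85 mm, the carcass front behind them at -70. Wide door from y = -147 (hinge) to +46 mm, narrow door from +51 to +147 (hinge): free edges meet near the middle. No handles. Doors from z = 14 to 198 mm
- wide_door (a joint): wide door's hinge, rad: 0 shut, grows as it opens (1.57 square, stop 1.92). Touch latch: pressed in past -0.017 (2.5 mm at the press point, about 5 N; stop at -0.028) it lets go, and as the finger draws back a spring pin pushes the door out to about 0.35, where it stays ajar; it does not latch again. Beyond that it stays where it is left (hinge friction 0.04 N m)
- narrow_door (a joint): hinge of the narrow door, rad: 0 shut, grows as it opens; it has a touch latch of its own that lets go when its free edge is pressed in about 3.5 mm. Must stay shut
- wide_press (a point): point to press: on the outer face of the wide door (it moves with the door), 40 mm from the free edge, 153 mm from the hinge axis, 155 mm above the shelf, 43 mm below the door's top edge
- wide_edge (a point): the free upright edge of the wide door at its inner face, 155 mm above the shelf, 193 mm from the hinge axis; moves with the door. The door is 15 mm thick; its inner face is flat but for the latch's striker and spring pin, all below 55 mm above the shelf
- wide_hinge (a point): on the upright hinge axis of the wide door, 150 mm above the shelf, in the plane of the door's inner face
- tackle_box: orange plastic tackle box with a flip latch and top handle, 140 x 250 mm, 150 mm high, loose; origin under its middle
- shuttle_a: shuttlecock standing on its skirt, cork up, 66 mm wide, 86 mm high, light and loose, in front of the narrow door; origin under its middle
- shuttle_b: second shuttlecock, the same, by the tackle box; origin under its middle
- bottle: stainless drink bottle with a black flip-top lid, 72 mm wide, 229 mm high, behind the cupboard, loose; origin under its middle
- bowl: white ceramic bowl, 132 mm wide, 55 mm high, loose; origin under its middle
- grip_ring: hard grey silicone grip ring, 84 mm wide, 18 mm thick, lying flat, loose; origin under its middle

How it is judged (in metres and radians):
On the way:
1. the wide door, pressed and let go, stands sprung ajar, untouched by the robot (value of joint wide_door between 0.15 and 0.9 rad and contact force between each of the fingers, the arm and wide_door below 0.2 N), for 0.2 s.
At the end, for the whole second after the job is handed in: the wide door stands open at least 1.3 rad (75 degrees) and at rest, the narrow door is shut (below 0.05 rad), the tackle box, shuttlecocks, bottle, bowl and ring are within 30 mm of where they stood, the robot is clear (value of joint wide_door above 1.3 rad and velocity of joint wide_door between -0.05 and 0.05 rad/s and value of joint narrow_door below 0.05 rad and distance of each of tackle_box, shuttle_a, shuttle_b, bottle, bowl, grip_ring from where it was at the start of the episode below 0.03 m); the robot touches nothing.
It fails at once if the wide door is gripped (squeezed hard on both its faces at once) (contact force between the fingers and wide_door_c4 above 5 N and contact force between the fingers and wide_door_c5 above 5 N).
It fails at once if the narrow door springs open (value of joint narrow_door above 0.1 rad).
It fails at once if another thing on the shelf is moved more than 30 mm, lifted or tipped (distance of any of tackle_box, shuttle_a, shuttle_b, bottle, bowl, grip_ring from where it was at the start of the episode above 0.03 m or angle between bottle's own z axis and vertical above 0.35 rad or angle between any of shuttle_a, shuttle_b's own z axis and vertical above 0.5 rad).
It also fails if it takes over 48 s, if anything falls off the work surface, if the arm or the gripper's body presses on something with over 40 N, if the wrist force passes 120 N, or if a joint passes its speed limit or range.

### The arm

A 6-joint arm with a two-finger parallel gripper is mounted at the origin on the work surface. World frame = base frame: x ahead of the robot, y to its left, z up, the work surface at z = 0. Lengths are in mm, angles in rad, forces in N, time in s.
With the tool pointing down it reaches from about 275 to 1000 mm from the base axis. Payload 8.4 kg.
Tool frame: the origin (TCP) lies at the very end of the fingers, on their centre line; the grasp point (between the pads) lies r.hold_point_z behind it (r.hold_point_z is the distance from the TCP to the grasp point, in mm); x points along the fingers, z is the direction in which the jaws open and shut, and the axes are right-handed (so a half turn about x gives the same grasp; the last joint's range is limited). The gripper opens to 85 mm and grips with 20 to 120 N. Pads are 22 mm wide; open, the fingers measure 114 mm over their backs; the gripper's body (76 mm by 85 mm) begins 54 mm behind the grasp point. The pads swing forward as they close: fully open they stand 13 mm farther back than shut.
Start: joints at [1.342, 0.353, 1.633, -0, 1.155, -0.002], TCP at [140.536, 608.997, 231.281] pointing down, gripper open.
Joint ranges: [-2.63, 2.63], [-0.92, 2.1], [0.06, 2.66], [-1.3, 4.44], [0, 2.69], [-3.02, 3.02]. Speed limits (rad/s): [2.22, 2.22, 2.79, 3.14, 3.14, 3.14].

### API

Orientations are given as [roll, pitch, yaw] about the fixed x, y, z axes, in that order (R = Rz(yaw) Ry(pitch) Rx(roll)).
In Python, from rig import r gives the robot as it stands.
- The arm moves only by the tool jog_arm, never from a script. Its argument "series" is a list of rows, each a list of 7 numbers: the turn, a rotation vector about the tool's x, y, z in degrees, then the shift along the tool's x, y, z in cm, then the opening, from 0 (shut) to 1 (fully open). In form: [[wx, wy, wz, tx, ty, tz, fingers], ...]. A call has 1 to 20 rows; each row shifts and turns the commanded pose from where the row before left it, along the tool's axes as they then stand; what a row does not reach is not made up. A row lasts 1/10 s, in which the tool goes at most 50 mm and 8.59 degrees, less where a joint would pass 70% of its speed; a pose out of reach is approached as far as the arm can. A call with a gripper value outside its range is refused whole. The fingers move at their own pace and stop on an object; "force" is the grip in N (left out, the last holds). Time passes only in rows, so rows that do not move let the fingers close. It gives the time, the measured TCP pose, the force and the opening at its end, in the units of the state.
- r.sense(): the state, without advancing time (a new reading comes with each control period).
- r.grab_frame(name): name is "scene" or "top" or "wrist"; returns (picture, depth): 400x640x3 uint8, red, green, blue; 400x640 float32, mm along the optical axis (not along the pixel's ray), 0 where there is no reading.
- r.get_calibration(name): a dict with "mtx" (3x3 intrinsics, pixels), "position" and "rotation" of the camera in the world; the wrist camera has in their place "mount" (4x4, takes a point from camera to tool coordinates, whose origin is the TCP and whose axes are the tool frame's). Camera axes: x right, y down, z forward; pixel columns grow to the right and rows downward; lengths in mm; the calibration is good to about 2 mm. The wrist camera is an equidistant fisheye: a pixel r from the principal point sees the ray r / f radians off the axis. A picture is of the moment at which its call begins: read the wrist's pose just before it. get_calibration takes no time and is no camera call.
- r.sign_off(): hands the job in, once; it reports no verdict.
The state is a dict: "clock": time; "qpos": joint angles; "qvel": joint speeds; "joint_efforts": joint torques, N m; "eef_pos": TCP position; "tcp_rot": TCP orientation; "contact_force": force on the tool from outside, world axes, zero at the start; "wrist_torque": the same for the moment, N m; "opening": opening from 0.0 (shut) to 1.0 (fully open).
Only numpy, scipy, OpenCV 4.12 (cv2) and the standard library are available. Lean on these libraries where they do the work, as an engineer would, in place of code of your own. Each camera call takes 0.05 s, during which the arm holds its last target.

## Working session

There is one attempt and no reset: what is moved stays moved. The work goes in short steps, Python scripts to look and compute and a tool call to move; the robot and the scene stay as the last step left them, time stands still between calls to the robot, and variables do not carry over. Pictures are saved under pics/ and viewed, and the job is handed in when it is done.

Besides the shell and the picture viewer there is one more tool, called by a JSON object that holds its "method" and its "body". jog_arm: Moves the arm, as the interface text tells. Its arguments: {"type":"object","properties":{"series":{"type":"array"},"force":{"type":"number"}},"required":["series"]}

```bash
mkdir -p pics; ls; python3 - <<'E'
from rig import r
import cv2,numpy as np
s=r.sense(); print(s); print(r.hold_point_z)
for n in ["scene","top","wrist"]:
    p,d=r.grab_frame(n); cv2.imwrite(f"pics/{n}0.png",p[:,:,::-1]); np.save(f"pics/{n}0d.npy",d); np.save(f"pics/{n}0p.npy",p)
    c=r.get_calibration(n); print(n,c)
E
```

```text
pics
{'clock': 0.0, 'qpos': array([ 1.34161678e+00,  3.53652819e-01,  1.63415743e+00,  1.77018679e-05,
        1.15518841e+00, -2.40424388e-03]), 'qvel': array([ 0.0014775 ,  0.00022782, -0.00049037,  0.00220316, -0.00242557,
        0.00050614]), 'joint_efforts': array([ 9.62853337e-04, -6.05272722e+01, -3.42049778e+01,  1.12587929e-04,
        9.41046746e-03, -8.13602838e-06]), 'eef_pos': array([140.40953095, 608.52478212, 230.54879462]), 'tcp_rot': array([ 3.12767766,  1.56939023, -1.81149378]), 'contact_force': array([ 1.19963435,  0.03323162, -0.20782984]), 'wrist_torque': array([ 0.00521227, -0.02045686, -0.00103011]), 'opening': 1.003542552770597}
18.700000000000003
scene {'mtx': array([[436.24210729,   0.        , 310.65338408],
       [  0.        , 436.24210729, 202.70288877],
       [  0.        ,   0.        ,   1.        ]]), 'position': array([1155.45495989, -669.26213485, 1149.40785746]), 'rotation': array([-2.47021988,  0.01179286,  0.81935146])}
top {'mtx': array([[436.59549813,   0.        , 328.82141556],
       [  0.        , 436.59549813, 205.78581902],
       [  0.        ,   0.        ,   1.        ]]), 'position': array([ 410.53290649, -112.00215132, 1297.59321497]), 'rotation': array([-3.03965002, -0.01211887, -1.56058043])}
wrist {'mtx': array([[309.70691629,   0.        , 321.50792333],
       [  0.        , 309.70691629, 198.41820439],
       [  0.        ,   0.        ,   1.        ]]), 'mount': array([[-1.85671251e-03, -2.59690387e-01,  9.65690145e-01,
        -1.42292090e+02],
       [ 8.06797049e-05, -9.65691845e-01, -2.59690689e-01,
         6.62204924e+01],
       [ 9.99998273e-01, -4.04259354e-04,  1.81396387e-03,
         4.30430826e-01],
       [ 0.00000000e+00,  0.00000000e+00,  0.00000000e+00,
         1.00000000e+00]])}
```

View pics/scene0.png

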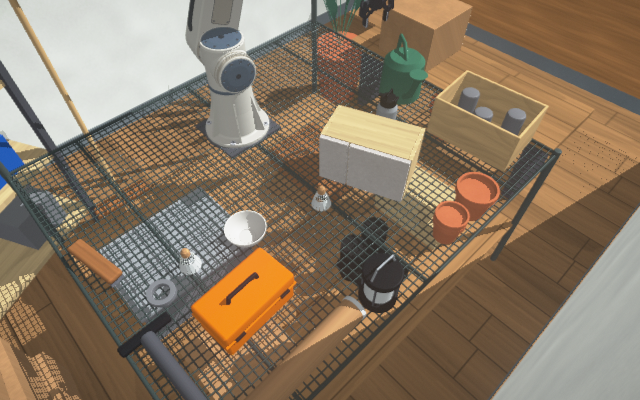

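View pics/top0.png

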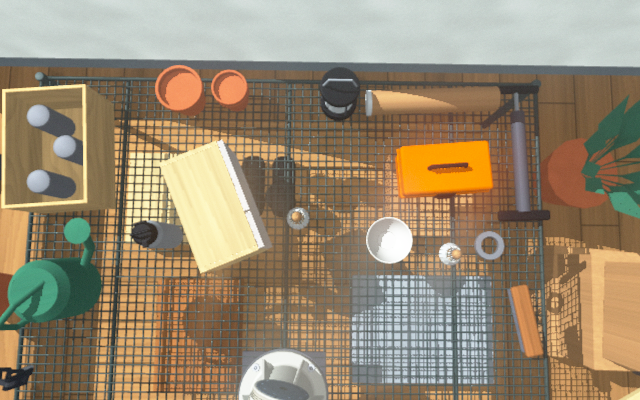

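View pics/wrist0.png

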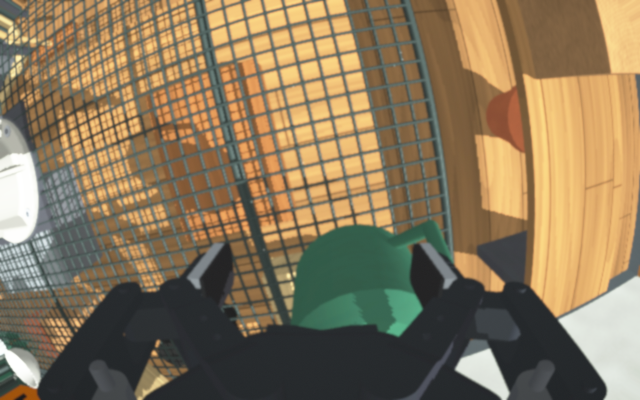

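The scene and top views show the cupboard left of the robot (top-view corners about (165,160), (222,143), (268,245), (202,270)). Its front faces right (-y), the seam is nearer the robot, and shuttle_a is at (298,217) in front of the narrow door.

```bash
cat > h.py <<'E'
import numpy as np
from scipy.spatial.transform import Rotation as R
from rig import r
def rot(e): return R.from_euler('xyz',e).as_matrix()
def cloud(n,d):
    c=r.get_calibration(n); K=c['mtx']; v,u=np.mgrid[0:400,0:640]
    P=np.stack([(u-K[0,2])/K[0,0]*d,(v-K[1,2])/K[1,1]*d,d],-1)
    return P@rot(c['rotation']).T+c['position']
def proj(n,X):
    c=r.get_calibration(n); K=c['mtx']; p=(np.asarray(X)-c['position'])@rot(c['rotation']); q=p@K.T; return q[...,:2]/q[...,2:]
E
python3 - <<'E'
from h import *
import cv2
d=np.load('pics/top0d.npy'); W=cloud('top',d); Z=W[...,2]
u0=np.zeros(Z.shape,bool); u0[130:290,150:290]=1
m=(abs(Z-199)<8)&u0&(d>0)
n,l,st,ce=cv2.connectedComponentsWithStats(m.astype(np.uint8)); i=1+np.argmax(st[1:,4]); m=l==i
print(st[i],Z[m].mean(),Z[m].std())
rc=cv2.minAreaRect(W[m][:,:2].astype(np.float32)); print(rc, cv2.boxPoints(rc))
# scene: front faces
ds=np.load('pics/scene0d.npy'); S=cloud('scene',ds)
for uv in [(335,165),(375,180),(372,120),(404,150)]: print(uv,S[uv[1],uv[0]])
m2=np.zeros(Z.shape,bool); m2[140:200,322:412]=1
m2&=(S[...,2]>30)&(S[...,2]<190)&(S[...,1]<420)&(S[...,1]>100)
P=S[m2]; A=np.c_[P[:,:2],np.ones(len(P))]
# robust vertical plane fit
vx,vy,x0,y0=cv2.fitLine(P[:,:2].astype(np.float32),cv2.DIST_HUBER,0,.5,.01).ravel(); print('front line',vx,vy,x0,y0,np.degrees(np.arctan2(vy,vx)),len(P))
ms=(abs(S[...,2]-199)<6)&(ds>0); ms[:90]=0; ms[:, :300]=0; ms[210:]=0; ms[:,440:]=0
rc=cv2.minAreaRect(S[ms][:,:2].astype(np.float32)); print(rc)
# heights of others
for nme,bb in dict(shA=(285,200,312,235),shB=(438,240,464,268),bowl=(365,215,415,265),ring=(473,228,506,262),box=(392,135,498,200),bottle=(130,215,180,252)).items():
    a=np.zeros(Z.shape,bool); a[bb[1]:bb[3],bb[0]:bb[2]]=1; a&=(Z>8)&(d>0)&(~m)
    q=W[a]; print(nme,q.min(0).round(),q.max(0).round(),np.median(q,0).round())
E
```

```text
[ 159  140  105  133 8001] 199.76159855729185 2.1429245688018774
((523.979248046875, 174.39744567871094), (300.66204833984375, 171.31265258789062), 23.01542854309082) [[352.12482  194.45923 ]
 [419.10443   36.783123]
 [695.8337   154.33566 ]
 [628.85406  312.01178 ]]
(335, 165) [470.77901464  64.19181578  90.21465529]
(375, 180) [603.3514543  115.39601224  83.52993895]
(372, 120) [483.43702769 217.11212749 200.97927892]
(404, 150) [645.00275991 182.40957726 203.45934648]
front line 0.9171777 0.3984785 628.5439 127.311966 23.483095 1552
((501.9197998046875, 220.52059936523438), (300.7535705566406, 284.6946716308594), 22.872745513916016)
shA [476. -62.   8.] [538.  -3.  89.] [504. -35.  35.]
shB [ 375. -512.    8.] [ 436. -452.   89.] [ 407. -475.   36.]
bowl [ 380. -361.    8.] [ 508. -232.   61.] [ 444. -305.   28.]
ring [ 390. -639.    8.] [ 479. -555.   25.] [ 432. -598.   18.]
box [ 562. -575.    8.] [ 720. -316.  157.] [ 635. -437.  125.]
bottle [414. 303.   9.] [484. 367. 234.] [448. 319. 174.]
```

```bash
cat >> h.py <<'E'
C0=np.array([524.0,174.4]); TH=np.radians(23.2); OX=np.array([-np.sin(TH),np.cos(TH)]); OY=-np.array([np.cos(TH),np.sin(TH)])
def own2w(x,y): return C0+x*OX+y*OY
def w2own(p): p=np.asarray(p)[:2]-C0; return np.array([p@OX,p@OY])
def stat():
    s=r.sense(); T=rot(s['tcp_rot']); print('t',round(s['clock'],2),'pos',s['eef_pos'].round(1),'own',w2own(s['eef_pos']).round(1),'F',s['contact_force'].round(1),'op',round(s['opening'],2),'q',s['qpos'].round(2)); return s,T
def to_tool(goal,T,p): return (T.T@(np.asarray(goal)-p)/10).round(2)
def yaw_fix(T,ydir):
    # rotation vector (deg, tool) making tool x down and tool y along ydir (world xy)
    x=np.array([0,0,-1.]); y=np.array([*ydir,0]); z=np.cross(x,y); G=np.stack([x,y,z],1)
    return np.degrees(R.from_matrix(T.T@G).as_rotvec()).round(2),G
E
python3 - <<'E'
from h import *
s,T=stat(); print(T.round(3))
print('base->TCP yaw now, y axis angle',np.degrees(np.arctan2(T[1,1],T[0,1])))
for yd in (OX,-OX,OY,-OY): print(yd,yaw_fix(T,yd)[0])
print('press',own2w(-85,6),'pre',own2w(-130,6), 'edge',own2w(-70,46))
print(to_tool([140.4,608.5,340],T,s['eef_pos']))
E
```

```text
t 0.15 pos [140.5 608.6 230.7] own [550.2 181.4] F [-0.2  0.3 -0.6] op 1.0 q [ 1.34  0.35  1.63 -0.    1.16 -0.  ]
[[-0.    -0.974  0.225]
 [-0.001  0.225  0.974]
 [-1.    -0.    -0.001]]
base->TCP yaw now, y axis angle 167.00368661087276
[-0.39394191  0.91913534] [ 5.38e+01 -6.00e-02  3.00e-02]
[ 0.39394191 -0.91913534] [-1.262e+02 -4.000e-02 -7.000e-02]
[-0.91913534 -0.39394191] [-3.62e+01 -6.00e-02 -2.00e-02]
[0.91913534 0.39394191] [ 1.438e+02 -2.000e-02  8.000e-02]
press [551.97025028  93.90984471] pre [569.69763621  52.54875444] edge [509.29570807  91.93919841]
[-10.93   0.    -0.03]
```

{"method": "jog_arm", "body": {"series": [[0,0,0,-2.75,0,0,0],[0,0,0,-2.75,0,0,0],[0,0,0,-2.75,0,0,0],[0,0,0,-2.75,0,0,0],[7.7,0,0,0,0,0,0],[7.7,0,0,0,0,0,0],[7.7,0,0,0,0,0,0],[7.7,0,0,0,0,0,0],[7.7,0,0,0,0,0,0],[7.7,0,0,0,0,0,0],[7.6,0,0,0,0,0,0],[0,0,0,0,0,0,0]], "force": 40}}

```text
clock: 1.35
eef_pos: [140.5, 608.8, 341.0]
tcp_rot: [-2.222, 1.57, -1.819]
contact_force: [0.8, 1.0, -0.3]
opening: -0.003
```

```bash
python3 - <<'E'
from h import *
s,T=stat(); print(yaw_fix(T,OX)[0], to_tool([*own2w(-135,6),340],T,s['eef_pos']))
E
```

```text
t 1.35 pos [140.5 608.8 341. ] own [550.4 181.3] F [ 0.8  1.  -0.3] op -0.0 q [1.34 0.27 1.5  0.   1.37 0.94]
[-0.11 -0.02  0.03] [  0.12 -68.51  17.66]
```

{"method": "jog_arm", "body": {"series": [[0,0,0,0,-3.4,0.88,0],[0,0,0,0,-3.4,0.88,0],[0,0,0,0,-3.4,0.88,0],[0,0,0,0,-3.4,0.88,0],[0,0,0,0,-3.4,0.88,0],[0,0,0,0,-3.4,0.88,0],[0,0,0,0,-3.4,0.88,0],[0,0,0,0,-3.4,0.88,0],[0,0,0,0,-3.4,0.88,0],[0,0,0,0,-3.4,0.88,0],[0,0,0,0,-3.4,0.88,0],[0,0,0,0,-3.4,0.88,0],[0,0,0,0,-3.4,0.88,0],[0,0,0,0,-3.4,0.88,0],[0,0,0,0,-3.4,0.88,0],[0,0,0,0,-3.4,0.88,0],[0,0,0,0,-3.4,0.88,0],[0,0,0,0,-3.4,0.88,0],[0,0,0,0,-3.4,0.88,0],[0,0,0,0,-3.9,0.9,0]]}}

```text
clock: 3.35
eef_pos: [572.9, 47.8, 341.2]
tcp_rot: [1.554, 1.57, 1.964]
contact_force: [0.2, 0.6, 0.1]
opening: -0.005
```

```bash
python3 - <<'E'
from h import *
import cv2
s,T=stat(); print(yaw_fix(T,OX)[0], to_tool([*own2w(-135,6),150],T,s['eef_pos']))
for n in ["scene","wrist"]:
    p,d=r.grab_frame(n); cv2.imwrite(f"pics/{n}1.png",p[:,:,::-1])
E
```

```text
t 3.35 pos [572.9  47.8 341.2] own [-135.6    4.9] F [0.2 0.6 0.1] op -0.0 q [ 0.08  0.19  1.61  0.    1.34 -0.33]
[ 0.28  0.   -0.02] [19.12  0.05 -0.11]
```

View pics/scene1.png

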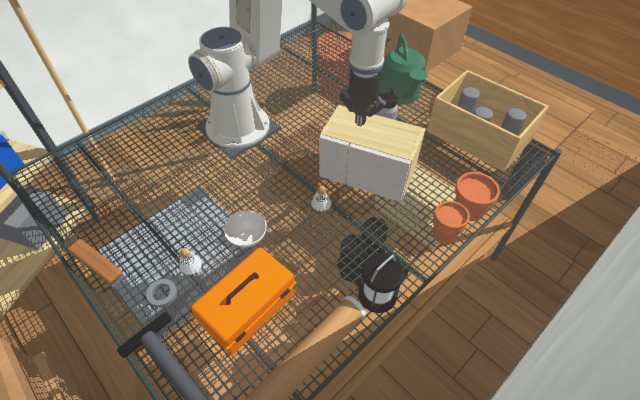

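View pics/wrist1.png

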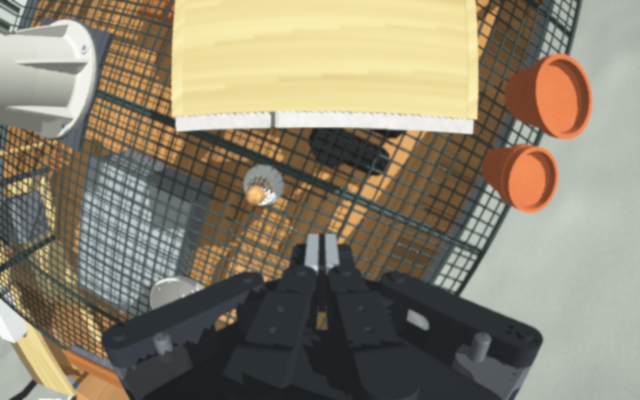

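The wrist view shows the fingertips at (322,250), the cupboard front edge at row ~125 and the seam at (273,118). The fingers are aligned with the wide door about 45 mm from the seam.

{"method": "jog_arm", "body": {"series": [[0,0,0,2.4,0,0,0],[0,0,0,2.4,0,0,0],[0,0,0,2.4,0,0,0],[0,0,0,2.4,0,0,0],[0,0,0,2.4,0,0,0],[0,0,0,2.4,0,0,0],[0,0,0,2.4,0,0,0],[0,0,0,2.3,0,0,0],[0,0,0,0,1,0,0],[0,0,0,0,1,0,0],[0,0,0,0,0.7,0,0],[0,0,0,0,0.3,0,0],[0,0,0,0,0,0,0],[0,0,0,0,0,0,0]]}}

```text
clock: 4.85
eef_pos: [560.9, 76.6, 151.0]
tcp_rot: [-0.336, 1.57, 0.07]
contact_force: [0.6, 0.4, -0.4]
opening: 0.005
```

```bash
python3 - <<'E'
from h import *
stat()
E
```

```text
t 4.85 pos [560.9  76.6 151. ] own [-104.5    4.6] F [ 0.6  0.4 -0.4] op 0.0 q [ 0.13  0.35  1.83 -0.    0.95 -0.27]
```

{"method": "jog_arm", "body": {"series": [[0,0,0,0,0.2,0,0],[0,0,0,0,0.2,0,0],[0,0,0,0,0.2,0,0],[0,0,0,0,0.1,0,0],[0,0,0,0,0.1,0,0],[0,0,0,0,0,0,0]]}}

```text
clock: 5.45
eef_pos: [557.5, 83.1, 150.3]
tcp_rot: [-1.806, 1.57, -1.401]
contact_force: [-0.3, -5.5, 0.2]
opening: -0.003
```

{"method": "jog_arm", "body": {"series": [[0,0,0,0,0.1,0,0],[0,0,0,0,0,0,0]]}}

```text
clock: 5.65
eef_pos: [557.0, 84.2, 150.3]
tcp_rot: [-2.141, 1.57, -1.736]
contact_force: [0.2, -5.2, -0.4]
opening: -0.002
```

```bash
python3 - <<'E'
from h import *
stat()
E
```

```text
t 5.65 pos [557.   84.2 150.3] own [-95.9   5.2] F [ 0.2 -5.2 -0.4] op -0.0 q [ 0.15  0.35  1.84 -0.    0.95 -0.26]
```

{"method": "jog_arm", "body": {"series": [[0,0,0,0,0.1,0,0],[0,0,0,0,0.05,0,0],[0,0,0,0,0,0,0]]}}

```text
clock: 5.95
eef_pos: [556.4, 85.7, 150.2]
tcp_rot: [-2.288, 1.57, -1.882]
contact_force: [0.2, -6.1, 0.2]
opening: 0.0
```

{"method": "jog_arm", "body": {"series": [[0,0,0,0,0.1,0,0],[0,0,0,0,0,0,0]]}}

```text
clock: 6.15
eef_pos: [556.3, 85.8, 150.3]
tcp_rot: [-1.698, 1.569, -1.292]
contact_force: [3.1, -10.5, 0.1]
opening: 0.0
```

{"method": "jog_arm", "body": {"series": [[0,0,0,0,-0.5,0,0],[0,0,0,0,-1,0,0],[0,0,0,0,-1,0,0],[0,0,0,0,-1.5,0,0],[0,0,0,0,-1.5,0,0],[0,0,0,0,-2,0,0],[0,0,0,0,-2,0,0],[0,0,0,0,0,0,0],[0,0,0,0,0,0,0],[0,0,0,0,0,0,0],[0,0,0,0,0,0,0],[0,0,0,0,0,0,0]]}}

```text
clock: 7.35
eef_pos: [593.3, 0.2, 150.3]
tcp_rot: [2.172, 1.571, 2.578]
contact_force: [-0.4, 0.5, 0.3]
opening: -0.0
```

```bash
python3 - <<'E'
from h import *
import cv2
s,T=stat()
for n in ["scene","top","wrist"]:
    p,d=r.grab_frame(n); cv2.imwrite(f"pics/{n}2.png",p[:,:,::-1]); np.save(f"pics/{n}2d.npy",d)
E
```

```text
t 7.35 pos [5.933e+02 2.000e-01 1.503e+02] own [-187.4    5. ] F [-0.4  0.5  0.3] op -0.0 q [-0.    0.39  1.77  0.    0.97 -0.41]
```

View pics/scene2.png

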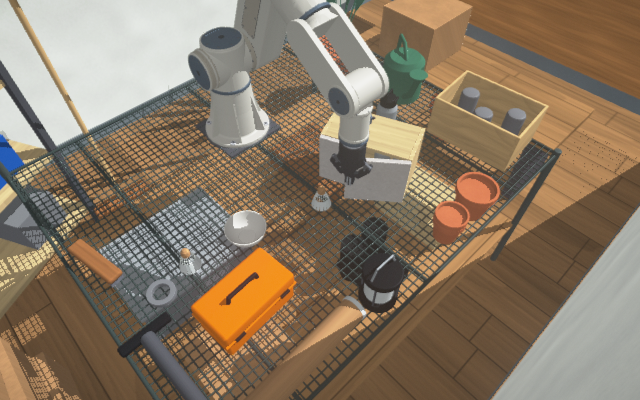

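View pics/wrist2.png

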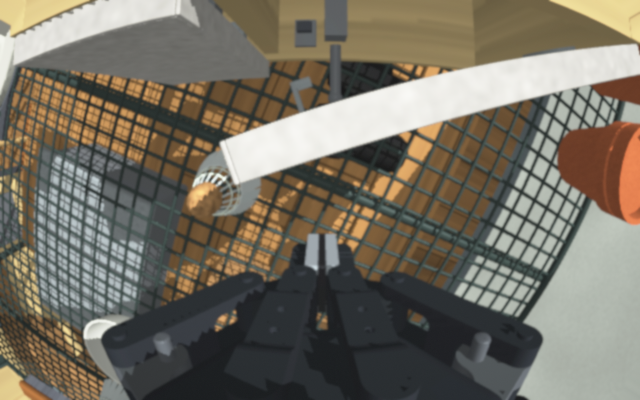

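View pics/top2.png

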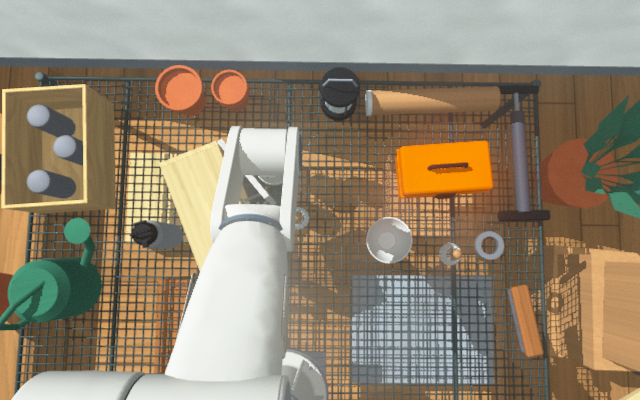

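The wrist view shows the wide door ajar, with its free end between (222,143) and (240,183) and open space behind it. The narrow door is shut at upper left and shuttle_a stands at (205,195). I'll get the door angle from rays onto z = 198.

```bash
cat >> h.py <<'E'
def wray(uv,z,s):
    c=r.get_calibration('wrist'); K=c['mtx']; M=c['mount']; T=rot(s['tcp_rot'])
    a=np.array([(uv[0]-K[0,2])/K[0,0],(uv[1]-K[1,2])/K[1,1]]); t=np.hypot(*a); 
    v=np.r_[a/t*np.sin(t),np.cos(t)]
    o=T@M[:3,3]+s['eef_pos']; d=T@M[:3,:3]@v
    return o+d*(z-o[2])/d[2]
E
python3 - <<'E'
from h import *
s,T=stat()
for uv in [(222,143),(240,183),(440,80),(600,50),(268,70),(186,10)]:
    p=wray(uv,198,s); o=w2own(p); print(uv,p.round(),o.round(1), 'ang',np.arctan2(-70-o[0],o[1]+147).round(3))
for th in (.3,.35,.4): print(th,-70-193*np.sin(th),-147+193*np.cos(th))
E
```

```text
t 7.5 pos [593.4  -0.  150.3] own [-187.6    4.9] F [-0.8 -0.   0.6] op 0.0 q [-0.    0.39  1.77  0.    0.97 -0.41]
(222, 143) [541.  42. 198.] [-128.6   36.5] ang 0.309
(240, 183) [551.  32. 198.] [-141.5   31.1] ang 0.382
(440, 80) [596.  88. 198.] [-107.9  -32.3] ang 0.319
(600, 50) [659. 143. 198.] [ -82.2 -111.6] ang 0.332
(268, 70) [546.  68. 198.] [-106.3   21.3] ang 0.213
(186, 10) [511.  79. 198.] [-83.   49.4] ang 0.066
0.3 -127.03539988563853 37.37994240124195
0.35 -136.17927683890213 34.298933579544126
0.4 -145.15774006556956 30.764771842556826
```

{"method": "jog_arm", "body": {"series": [[0,0,0,-1.5,0,0,0],[0,0,0,0,0,-2,0],[0,0,0,0,0,-2.5,0],[0,0,0,0,0,-2.5,0],[0,0,0,0,2,0,0],[0,0,0,0,2,0,0],[0,0,0,0,2,0,0],[0,0,0,0,1.5,0,0],[0,0,0,0,0.6,0,0],[0,0,0,0,0,0,0],[0,0,0,0,0,0,0]]}}

```text
clock: 8.6
eef_pos: [497.6, 46.3, 165.5]
tcp_rot: [-0.767, 1.57, -0.362]
contact_force: [0.3, -0.2, 0.7]
opening: 0.002
```

```bash
python3 - <<'E'
from h import *
import cv2
s,T=stat()
p,d=r.grab_frame("wrist"); cv2.imwrite("pics/wrist3.png",p[:,:,::-1])
E
```

```text
t 8.6 pos [497.6  46.3 165.5] own [-107.3   74.7] F [ 0.3 -0.2  0.7] op 0.0 q [ 0.09  0.24  1.96 -0.    0.94 -0.32]
```

View pics/wrist3.png

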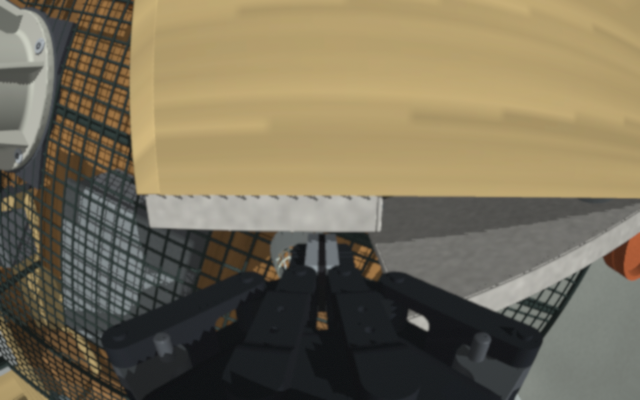

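The fingertips at (322,245) are in front of the shut narrow door (front edge at row 232), and the wide door's inner face is open to the right. Next I slide behind its edge.

{"method": "jog_arm", "body": {"series": [[0,0,0,0,0.1,1,0],[0,0,0,0,0.1,1,0],[0,0,0,0,0.1,1,0],[0,0,0,0,0.1,0.9,0],[0,0,0,0,0.2,0.8,0],[0,0,0,0,0.2,0.8,0],[0,0,0,0,0,0,0]]}}

```text
clock: 9.35
eef_pos: [545.6, 76.3, 165.2]
tcp_rot: [-0.112, 1.57, 0.293]
contact_force: [-0.1, -0.2, 0.6]
opening: 0.001
```

```bash
python3 - <<'E'
from h import *
s,T=stat()
# arc plan: finger centre at radius rho from hinge, offset e behind inner face
p=w2own(s['eef_pos'])
rho=165; e=14
for th in np.arange(.3,1.75,.1):
    x=-70-rho*np.sin(th)+e*np.cos(th); y=-147+rho*np.cos(th)+e*np.sin(th)
    print(round(th,2),'own',round(x),round(y),'step ty,tz cm',((x-p[0])/10).round(2),(-(y-p[1])/10).round(2)); p=np.array([x,y])
E
```

```text
t 9.35 pos [545.6  76.3 165.2] own [-98.7  18.8] F [-0.1 -0.2  0.6] op 0.0 q [ 0.14  0.31  1.86  0.    0.97 -0.27]
0.3 own -105 15 step ty,tz cm -0.67 0.41
0.4 own -121 10 step ty,tz cm -1.6 0.43
0.5 own -137 5 step ty,tz cm -1.55 0.59
0.6 own -152 -3 step ty,tz cm -1.48 0.74
0.7 own -166 -12 step ty,tz cm -1.4 0.89
0.8 own -179 -22 step ty,tz cm -1.3 1.02
0.9 own -191 -33 step ty,tz cm -1.19 1.15
1.0 own -201 -46 step ty,tz cm -1.07 1.26
1.1 own -211 -60 step ty,tz cm -0.94 1.36
1.2 own -219 -74 step ty,tz cm -0.8 1.45
1.3 own -225 -89 step ty,tz cm -0.65 1.52
1.4 own -230 -105 step ty,tz cm -0.5 1.58
1.5 own -234 -121 step ty,tz cm -0.34 1.62
1.6 own -235 -138 step ty,tz cm -0.17 1.65
1.7 own -235 -154 step ty,tz cm -0.01 1.66
```

{"method": "jog_arm", "body": {"series": [[0,0,0,0,-0.67,0.4,0],[0,0,0,0,-0.8,0.2,0],[0,0,0,0,-0.8,0.23,0],[0,0,0,0,-0.8,0.3,0],[0,0,0,0,-0.75,0.3,0],[0,0,0,0,-0.74,0.37,0],[0,0,0,0,-0.74,0.37,0],[0,0,0,0,-0.7,0.44,0],[0,0,0,0,-0.7,0.45,0],[0,0,0,0,-0.65,0.5,0],[0,0,0,0,-0.65,0.52,0],[0,0,0,0,-0.6,0.57,0],[0,0,0,0,-0.6,0.58,0],[0,0,0,0,0,0,0]]}}

```text
clock: 10.75
eef_pos: [630.1, 11.2, 165.3]
tcp_rot: [-0.622, 1.57, -0.217]
contact_force: [0.6, -0.0, -0.1]
opening: 0.001
```

```bash
python3 - <<'E'
from h import *
import cv2
s,T=stat()
p,d=r.grab_frame("wrist"); cv2.imwrite("pics/wrist4.png",p[:,:,::-1])
E
```

```text
t 10.75 pos [630.1  11.2 165.3] own [-191.8  -33.3] F [ 0.6 -0.  -0.1] op 0.0 q [ 0.02  0.43  1.68 -0.    1.03 -0.39]
```

View pics/wrist4.png

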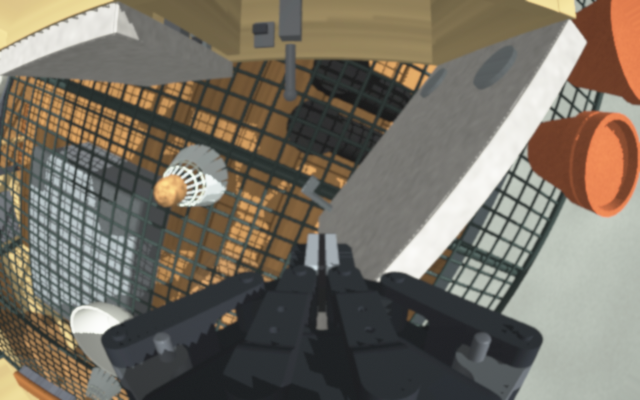

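The wide door is about 0.95 rad open with the fingers behind its edge, and the shuttlecock at (190,185) is still standing. I'll continue along the arc.

{"method": "jog_arm", "body": {"series": [[0,0,0,0,-0.55,0.63,0],[0,0,0,0,-0.52,0.63,0],[0,0,0,0,-0.5,0.68,0],[0,0,0,0,-0.44,0.68,0],[0,0,0,0,-0.4,0.72,0],[0,0,0,0,-0.4,0.73,0],[0,0,0,0,-0.33,0.76,0],[0,0,0,0,-0.32,0.76,0],[0,0,0,0,-0.25,0.79,0],[0,0,0,0,-0.25,0.79,0],[0,0,0,0,-0.17,0.8,0],[0,0,0,0,-0.17,0.8,0],[0,0,0,0,-0.1,0.8,0],[0,0,0,0,-0.07,0.8,0],[0,0,0,0,0,0.5,0],[0,0,0,0,0,0.3,0],[0,0,0,0,0,0,0]]}}

```text
clock: 12.5
eef_pos: [749.5, 14.7, 165.2]
tcp_rot: [-0.496, 1.571, -0.09]
contact_force: [0.4, -0.5, 0.6]
opening: 0.005
```

```bash
python3 - <<'E'
from h import *
import cv2
s,T=stat()
p,d=r.grab_frame("wrist"); cv2.imwrite("pics/wrist5.png",p[:,:,::-1])
E
```

```text
t 12.5 pos [749.5  14.7 165.2] own [-235.6 -144.4] F [ 0.4 -0.5  0.6] op 0.01 q [ 0.02  0.6   1.39 -0.    1.15 -0.39]
```

View pics/wrist5.png

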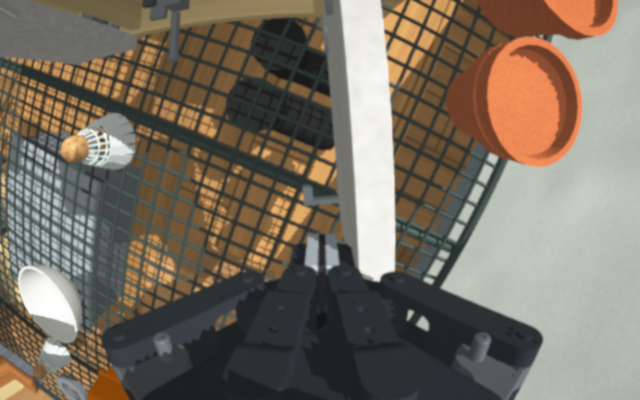

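The door stands a bit past square (top strip from (340,0) to (375,270)). Now I back off the fingers and rise.

{"method": "jog_arm", "body": {"series": [[0,0,0,0,0,-0.8,0],[0,0,0,0,0,-1.5,0],[0,0,0,0,0,-2,0],[0,0,0,0,0,-2,0],[0,0,0,-2.5,0,0,0],[0,0,0,-3,0,0,0],[0,0,0,-3,0,0,0],[0,0,0,-3,0,0,0],[0,0,0,-3,0,0,0],[0,0,0,0,0,0,0],[0,0,0,0,0,0,0],[0,0,0,0,0,0,0]]}}

```text
clock: 13.75
eef_pos: [690.3, -10.4, 309.1]
tcp_rot: [2.744, 1.569, -3.135]
contact_force: [-0.1, -0.4, 0.2]
opening: -0.0
```

```bash
python3 - <<'E'
from h import *
import cv2
s,T=stat()
for n in ["scene","top","wrist"]:
    p,d=r.grab_frame(n); cv2.imwrite(f"pics/{n}6.png",p[:,:,::-1]); np.save(f"pics/{n}6d.npy",d)
W0=cloud('top',np.load('pics/top0d.npy')); W=cloud('top',np.load('pics/top6d.npy'))
for nme,bb in dict(shA=(285,200,312,235),shB=(438,240,464,268),bowl=(365,215,415,265),ring=(473,228,506,262),box=(392,135,498,200),bottle=(130,215,160,252)).items():
    o=[]
    for w in (W0,W):
        q=w[bb[1]:bb[3],bb[0]:bb[2]].reshape(-1,3); q=q[(q[:,2]>12)&(q[:,2]<240)]; o.append(np.median(q,0).round())
    print(nme,*o)
E
```

```text
t 13.75 pos [690.3 -10.4 309.1] own [-235.4  -80.1] F [-0.1 -0.4  0.2] op -0.0 q [-0.02  0.4   1.39 -0.    1.35 -0.42]
shA [504. -35.  37.] [505. -36.  38.]
shB [ 407. -475.   39.] [ 407. -475.   37.]
bowl [ 445. -307.   31.] [ 445. -307.   31.]
ring [ 432. -598.   18.] [ 432. -597.   18.]
box [ 635. -437.  125.] [ 635. -437.  125.]
bottle [448. 329. 207.] [448. 329. 207.]
```

View pics/scene6.png

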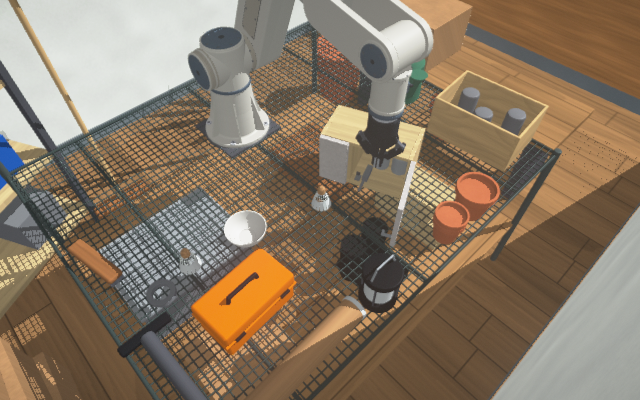

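View pics/wrist6.png

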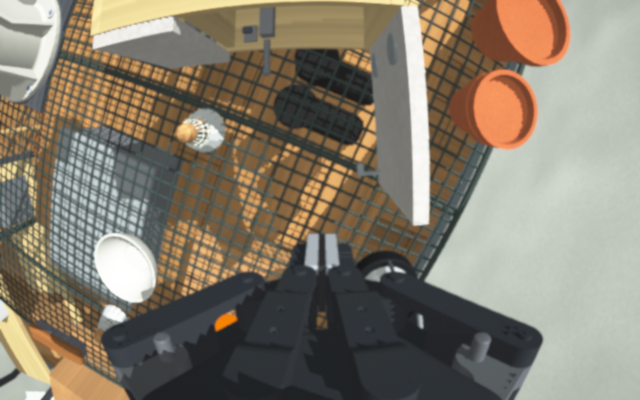

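The scene view shows the wide door standing out from the front at (405,200), the narrow door shut at (335,160), and the robot clear. I'll measure the angle, then hand in.

```bash
python3 - <<'E'
from h import *
s,T=stat()
a=w2own(wray((413,222),198,s)); b=w2own(wray((403,10),198,s)); d=a-b
print(a,b,'angle',np.arctan2(-d[0],d[1])); print('narrow face',w2own(wray((94,48),198,s)),w2own(wray((200,30),198,s)))
print(r.sign_off())
E
```

```text
t 13.9 pos [690.7 -10.3 308.9] own [-235.5  -80.4] F [-0.4  0.3  0.1] op 0.0 q [-0.02  0.4   1.39 -0.    1.35 -0.42]
[-258.48526206 -161.8309879 ] [ -73.5615082  -148.38605535] angle 1.6433738994092983
narrow face [-82.90059699 144.76938306] [-87.78939568  23.67336097]
the job is handed in; nothing more can be done
None
```

The wide door is open and the job is handed in at about 13.9 s; no verdict is reported.

- **Press and pop:** With the fingers shut I pressed the door near its free edge until it reached its stop, at about 11 N. I drew back 90 mm and the spring popped it ajar to about 0.32 rad. It stood untouched for at least 0.2 s.
- **Opening:** I put the shut fingers behind the free edge and pushed the door round an arc. I then backed off sideways and rose clear to 309 mm above the shelf.

**Last checks:**
- **Wide door:** about 1.64 rad open, measured from the wrist camera; the limit is 1.3.
- **Narrow door:** looks shut in the scene and wrist pictures. In the wrist view, one point on its face read within about 2 mm of the shut plane. The second point I picked missed the door (it fell at y = +24 mm, outside the door's +51 to +147), so it says nothing.
- **Other things on the shelf:** tackle box, both shuttlecocks, bottle, bowl and ring had moved no more than about 2 mm, which is within the measuring noise.
- **Robot:** wrist force was near zero, so it was touching nothing.

I did not measure the door's speed directly.

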